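Check a booth-gate spring latch and set its lockout bolt

ROBOT

A 7-joint arm with a two-finger parallel gripper is mounted at the origin on the work surface. World frame = base frame: x ahead of the robot, y to its left, z up, the work surface at z = 0. Lengths are in m, angles in rad, forces in N, time in s.
With the tool pointing down it reaches from about 0.425 to 0.825 m from the base axis. Payload 3.6 kg.
Tool frame: the origin (TCP) lies on the centre line of the jaws, within the pads' length; the fingertips stand manip.tips_ahead ahead of it and the grasp point (between the pads) lies 8 mm behind it (manip.tips_ahead is the distance from the TCP to the fingertips, in m); z points along the fingers, y is the direction in which the jaws open and shut (so a half turn about z gives the same grasp; the last joint's range is limited). The gripper opens to 85 mm and grips with 20 to 120 N. Pads are 22 mm wide; open, the fingers measure 114 mm over their backs; the gripper's body (76 mm by 85 mm) begins 54 mm behind the grasp point. The pads swing forward as they close: fully open they stand 13 mm farther back than shut.
Start: joints at [1.194, 0.615, -0.013, 1.423, 0.008, 1.103, -0.04], TCP at [0.223, -0.611, 0.242] pointing down, gripper open.
Joint ranges: [-3.12, 3.12], [-0.3, 2.06], [-1.34, 1.32], [0.26, 2.42], [-1.36, 4.5], [0.01, 1.98], [-2.84, 2.84]. Speed limits (rad/s): [2.79, 2.79, 3.14, 3.14, 3.14, 3.14, 3.14].

INTERFACE

Orientations are given as a rotation vector (axis times angle).
In Python, from rig import manip gives the robot as it stands.
- The arm moves only by the tool play_rows, never from a script. Its argument "commands" is a list that holds one entry, the list of rows, each a list of 5 numbers: the closure in counts, from 0 (fully open) to 255 (shut), then the shift along the tool's x, y, z in cm, then the turn about the tool's z in degrees. A call has exactly 5 rows; each row is the pose to reach, as a shift and turn from the pose commanded when the call began, along the tool's axes at that moment; what a row does not reach only later rows make up. A row lasts 1/8 s, in which the tool goes at most 62.5 mm and 10.7 degrees, less where a joint would pass 70% of its speed; a pose out of reach is approached as far as the arm can. A call with a gripper value outside its range is refused whole. The fingers move at their own pace and stop on an object; the grip force is fixed at half the most. Time passes only in rows, so rows that repeat a pose let the fingers close, or fill a call up. It gives the time, the measured TCP pose, the force and the opening at its end, in the units of the state.
- manip.observe(): the state, without advancing time (a new reading comes with each control period).
- manip.capture(name): name is "scene" or "side" or "wrist"; returns a dict with "image" (480x640x3 uint8, blue, green, red), "depth" (480x640 float32, m along the optical axis (not along the pixel's ray), 0 where there is no reading), "mtx" (3x3 intrinsics, pixels), "origin" and "attitude" of the camera in the world; the wrist camera has in their place "T_tool_cam" (4x4, takes a point from camera to tool coordinates, whose origin is the TCP and whose axes are the flange's). Camera axes: x right, y up, looking along -z (the intrinsics and any distortion apply to the point x, -y, -z); pixel columns grow to the right and rows downward; lengths in m; the calibration is good to about 2 mm. A picture is of the moment at which its call begins: read the wrist's pose just before it.
- manip.hand_in(): hands the job in, once; it reports no verdict.
The state is a dict: "time": time; "joint_pos": joint angles; "joint_velocities": joint speeds; "tau": joint torques, N m; "position": TCP position; "tcp_rot": TCP orientation; "wrist_force": force on the tool from outside, world axes, zero at the start; "ft_torque": the same for the moment, N m; "width": finger opening in m.
Only numpy, scipy, OpenCV 4.12 (cv2) and the standard library are available. Lean on these libraries where they do the work, as an engineer would, in place of code of your own. Each camera call takes 0.05 s, during which the arm holds its last target. There are 200 camera calls.

TASK

Push the gate latch's plunger straight down until it clicks and judge the force needed to make it click: a good latch clicks at between 10 and 16 newtons. Then let the plunger spring back up and slide the lockout bolt by its knob: fully away from the latch case if the latch is good, or fully home into the latch case if it is too weak or too stiff. Never press on the plunger with more than 25 newtons, and leave the other things on the bench where they are.

Things in the scene. Friction and masses are not known exactly. Their poses are not given: they have to be found in the camera images.
- gate_latch: Steel mounting plate 130 (x) x 270 (y) x 10 mm, fixed flat on the bench at any yaw. Origin: centre of its underside, z up. On it: a grey box (the latch case, 64 x 66 mm, top 59 mm above the bench, centred at x = 0, y = -85 mm) with the plunger in its top, and the track of the lockout bolt (x = 0, y = -10 to 133 mm).
- plunger_top (a point): Centre of the top face of the plunger's round steel cap (26 mm diameter, 7 mm thick, on an 18 mm stem) on top of the latch case, at x = 0, y = -85 mm in the frame of gate_latch and 80 mm above the bench when up. It goes straight down into the case.
- plunger (a joint): Plunger travel in m: 0 up, downward to a hard stop at 0.0095; a spring returns it. The push needed rises to its greatest value (the release force: 7 to 20 N, differing from latch to latch, not visible) at 0.002 to 0.005, then gives way: it is down to 65 % of that at 0.0065 to 0.0085. That fall is the click, complete past 0.006. Push on until it is plainly felt.
- bolt_knob (a point): Knob of the lockout bolt: an upright steel pin of 14 mm diameter, top 76 mm above the bench; this point is on its axis, 61 mm above the bench. It rises 42 mm from the middle of the bolt, a flat steel bar 18 mm wide and 90 mm long that slides along the y axis of gate_latch at x = 0. The pin can be gripped from above.
- bolt (a joint): Position of the lockout bolt in m: 0 fully home, its end inside the latch case (knob at y = -18 mm in the frame of gate_latch); 0.090 fully away from the case (knob at y = +72 mm). Sliding friction is about 3 N; hard stops at both ends; it stays where it is left.
- magnet_square: Bystander, to be left alone: dark steel L-shaped magnetic square, arms 70 mm, 30 mm high, lying beside the plate; origin at the centre of its underside.
- pipe_offcut: Bystander, to be left alone: short steel pipe ring, 42 mm diameter, 30 mm high, standing beside the plate; origin at the centre of its underside.
- hex_nut: Bystander, to be left alone: steel nut blank, 24 mm diameter, 11 mm high, on the plate beside the bolt's track; origin at the centre of its underside.
- chip_hammer: Bystander, to be left alone: hammer lying at the left of the bench; origin at the centre of its underside.
- wire_brush: Bystander, to be left alone: brush lying at the right of the bench; origin at the centre of its underside.
- spray_can: Bystander, to be left alone: aluminium can, 66 mm diameter, 190 mm high, at the right; origin at the centre of its underside.
- angle_offcut: Bystander, to be left alone: piece of angle steel 120 x 50 x 50 mm at the left; origin at the centre of its underside.

How it is judged:
By the outcome, as a careful person would: the job done as asked, in the order asked, and still so for the second after the job is handed in, with the robot touching nothing.
It also fails if it takes over 58 s, if anything falls off the work surface, if the arm or the gripper's body presses on something with over 40 N, if the wrist force passes 120 N, or if a joint passes its speed limit or range.

## Working session

There is one attempt and no reset: what is moved stays moved. The work goes in short steps, Python scripts to look and compute and a tool call to move; the robot and the scene stay as the last step left them, time stands still between calls to the robot, and variables do not carry over. Pictures are saved under pics/ and viewed, about 8 in all and at most 12, crops included, and the job is handed in when it is done.

Besides the shell and the picture viewer there is one more tool, called by a JSON object that holds its "op" and its "data". play_rows: Moves the arm, as the interface text tells. Its arguments: {"type":"object","properties":{"commands":{"type":"array"}},"required":["commands"]}

```bash
mkdir -p pics; ls; cat > h.py <<'E'
import numpy as np,cv2
from scipy.spatial.transform import Rotation as R
from rig import manip
def cap(n):
    o=manip.observe(); c=manip.capture(n)
    if n=="wrist":
        T=np.eye(4);T[:3,:3]=R.from_rotvec(o["tcp_rot"]).as_matrix();T[:3,3]=o["position"];T=T@np.array(c["T_tool_cam"])
    else:
        T=np.eye(4);a=np.array(c["attitude"],float)
        T[:3,:3]=a if a.shape==(3,3) else R.from_rotvec(a).as_matrix() if a.size==3 else np.full((3,3),np.nan)
        T[:3,3]=c["origin"]
    v,u=np.mgrid[:480,:640];K=np.array(c["mtx"]);d=c["depth"]
    P=np.stack([(u-K[0,2])/K[0,0]*d,-(v-K[1,2])/K[1,1]*d,-d],-1)@T[:3,:3].T+T[:3,3]
    P[d==0]=np.nan
    return c,P,T
E
python3 - <<'E'
from h import *
print(manip.observe(),manip.tips_ahead)
for n in("scene","side"):
    c,P,T=cap(n);print(n,[k for k in c],c["mtx"],c.get("attitude"),T[:3,3],{k:c[k] for k in c if 'dist' in k})
    cv2.imwrite(f"pics/{n}1.png",c["image"]);np.save(n+"P.npy",P)
E
```

```text
pics
{'time': 0.0, 'joint_pos': array([ 1.19448807,  0.61595979, -0.0126703 ,  1.42490128,  0.00809172,
        1.10342176, -0.04039004]), 'joint_velocities': array([ 0.00071116,  0.00025205,  0.0013921 , -0.00192121,  0.00034239,
        0.00086123,  0.00112702]), 'tau': array([ 3.01671489e-04, -4.69214129e+01,  2.59466087e-01, -1.71035314e+01,
        9.98114847e-03,  9.72145353e-03, -7.28990841e-06]), 'position': array([ 0.22254929, -0.60992142,  0.24111085]), 'tcp_rot': array([-3.09106940e+00, -5.46408290e-01,  7.22798802e-04]), 'wrist_force': array([-0.34061241, -0.65716474,  0.21893541]), 'ft_torque': array([0.01500533, 0.00491429, 0.03465789]), 'width': 0.08545478625179351} 0.011
scene ['image', 'depth', 'mtx', 'origin', 'attitude'] [[546.97725542   0.         319.07614507]
 [  0.         546.97725542 242.17661225]
 [  0.           0.           1.        ]] [0.32326788 0.95754737 2.28065751] [1.10311429 0.67540479 0.93387033] {}
side ['image', 'depth', 'mtx', 'origin', 'attitude'] [[618.02775485   0.         326.73604855]
 [  0.         618.02775485 228.73977592]
 [  0.           0.           1.        ]] [ 0.07632951 -1.3641905  -2.70304639] [0.41988767 1.23782369 0.9726019 ] {}
```

View pics/scene1.png

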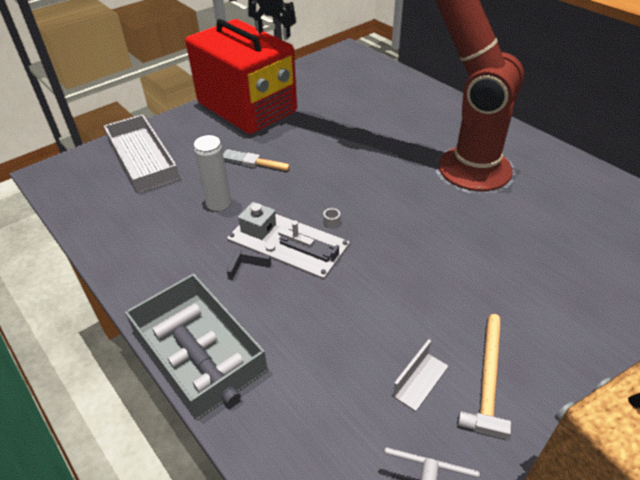

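The scene view shows the plate at about (290,243), plunger cap (257,209), knob (294,230), pipe (332,215), square (248,265), can (212,175).

```bash
python3 - <<'E'
from h import *
P=np.load("sceneP.npy")
for u,v in [(257,208),(257,211),(294,226),(294,230),(332,215),(232,237),(325,270),(347,243),(290,218),(212,145)]: print((u,v),P[v,u].round(4))
# plate points
m=(P[...,2]>.005)&(P[...,2]<.09);m[:,:220]=0;m[:,360:]=0;m[:195]=0;m[285:]=0
for P,n in((P,"scene"),(np.load("sideP.npy"),"side")):
    a=P.reshape(-1,3)
    s=a[(np.abs(a[:,0]-.62)<.35)&(np.abs(a[:,1]+0)<.5)]
    for lo,hi in((.074,.086),(.064,.08),(.055,.063)):
        pass
c=cv2.imread("pics/side1.png");
E
```

```text
(257, 208) [ 0.6009 -0.1814  0.0774]
(257, 211) [ 0.6067 -0.1735  0.0766]
(294, 226) [ 0.5691 -0.0798  0.0712]
(294, 230) [ 0.5684 -0.0818  0.0565]
(332, 215) [ 0.4324 -0.104   0.0081]
(232, 237) [ 0.6678 -0.2042  0.0071]
(325, 270) [0.5713 0.0327 0.0157]
(347, 243) [0.4761 0.0012 0.0161]
(290, 218) [ 0.5116 -0.1761 -0.0044]
(212, 145) [ 0.6173 -0.3229  0.1908]
```

View pics/side1.png

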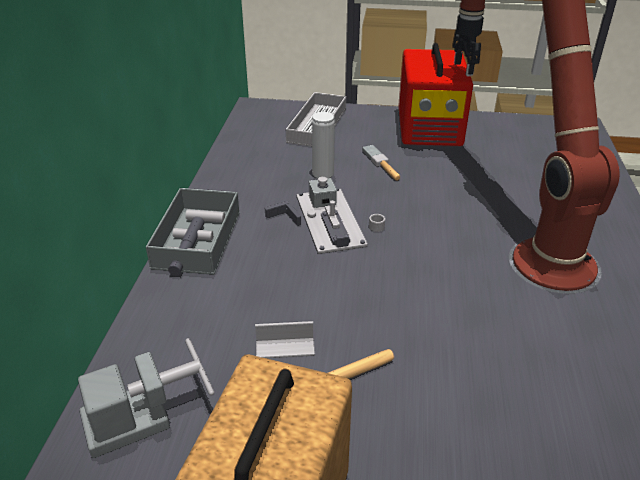

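Side view: plate at (332,218), plunger (322,183), knob (332,207), can (322,145) standing behind the case. Moving over it, fingers closing.

{"op": "play_rows", "data": {"commands": [[[255,0,0,-5,0],[255,25,-16,-5,0],[255,25,-16,-5,0],[255,25,-16,-5,0],[255,25,-16,-5,0]]]}}

```text
time: 0.72
position: [0.3753, -0.4099, 0.292]
tcp_rot: [-3.093, -0.546, 0.0]
wrist_force: [1.2, -0.0, 0.6]
width: 0.0001
```

{"op": "play_rows", "data": {"commands": [[[255,25,-16,0,0],[255,25,-16,0,0],[255,25,-16,0,0],[255,25,-16,0,0],[255,25,-16,0,0]]]}}

```text
time: 1.35
position: [0.5556, -0.1726, 0.2919]
tcp_rot: [-3.091, -0.551, 0.0]
wrist_force: [-0.1, -0.9, 0.3]
width: -0.0001
```

```bash
python3 - <<'E'
from h import *
c,P,T=cap("wrist");print(manip.observe()["position"],T.round(3))
cv2.imwrite("pics/w1.png",c["image"]);np.save("w1P.npy",P)
E
```

```text
[ 0.55972807 -0.16463346  0.29169351] [[ 0.346  0.902  0.259  0.622]
 [-0.938  0.333  0.094 -0.148]
 [-0.001 -0.276  0.961  0.423]
 [ 0.     0.     0.     1.   ]]
```

View pics/w1.png

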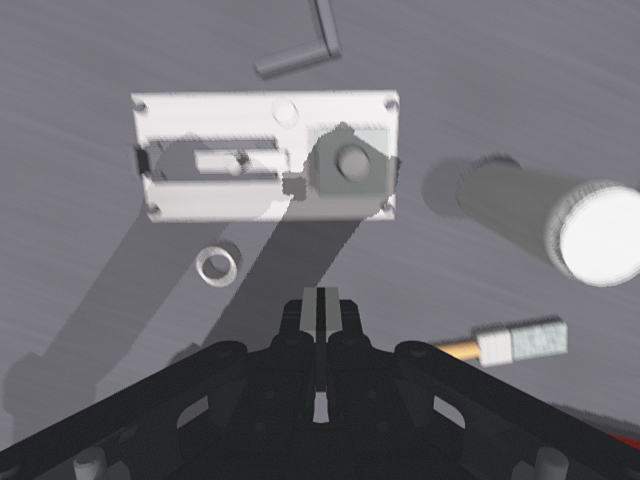

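Wrist view: cap at (353,161), knob (240,160), nut (285,110), plate nearly aligned with the image; slightly blurred as the arm was still settling. Retake settled and measure from depth.

```bash
python3 - <<'E'
from h import *
for i in range(4): manip.capture("wrist")
c,P,T=cap("wrist");cv2.imwrite("pics/w2.png",c["image"])
print(manip.observe()["position"],manip.observe()["time"])
z=P[...,2]
def cl(box,lo,hi):
    u0,u1,v0,v1=box;m=np.zeros(z.shape,bool);m[v0:v1,u0:u1]=1;m&=(z>lo)&(z<hi)
    v,u=np.nonzero(m);Q=P[m];xy=np.float32(Q[:,:2]*1000)
    r=cv2.minAreaRect(xy);cc=cv2.minEnclosingCircle(xy)
    print(box,len(Q),"mean",Q.mean(0).round(4),"rect",np.round(r[0],1),np.round(r[1],1),round(r[2],1),"circ",np.round(cc[0],1),round(cc[1],1),"pix",u.mean().round(),v.mean().round())
cl((290,410,110,220),.070,.095)   # cap
cl((290,410,110,220),.052,.066)   # case top
cl((190,285,110,200),.060,.090)   # knob
cl((120,410,80,230),.005,.095)    # plate all
cl((120,410,80,230),.028,.045)
cl((120,285,80,230),.040,.059)
E
```

```text
[ 0.55337393 -0.17757119  0.29191998] 1.65
(290, 410, 110, 220) 674 mean [ 0.6018 -0.1876  0.0796] rect [ 602.  -187.8] [25.1 24.8] 20.4 circ [ 601.6 -187.7] 12.8 pix 352.0 163.0
(290, 410, 110, 220) 4259 mean [ 0.6027 -0.1871  0.0588] rect [ 601.7 -187.9] [64.2 65.9] 20.4 circ [ 601.8 -187.7] 45.1 pix 350.0 159.0
(190, 285, 110, 200) 243 mean [ 0.5638 -0.0877  0.0737] rect [563.1 -87. ] [13.4 13.4] 10.8 circ [563.1 -86.8] 7.0 pix 232.0 164.0
(120, 410, 80, 230) 32364 mean [ 0.5745 -0.1063  0.0216] rect [ 571.1 -108.5] [130.4 270.5] 20.9 circ [ 571.3 -108.4] 148.4 pix 265.0 155.0
(120, 410, 80, 230) 1996 mean [ 0.5558 -0.0665  0.0341] rect [556.3 -70.3] [ 35.9 184.4] 21.0 circ [557.2 -70.1] 92.5 pix 218.0 161.0
(120, 285, 80, 230) 159 mean [ 0.5413 -0.0274  0.0442] rect [544.4 -39.3] [ 29.  115.7] 20.6 circ [543.9 -38.7] 58.6 pix 173.0 162.0
```

```bash
cat >> h.py <<'E'
def to(p):
    o=manip.observe();M=R.from_rotvec(o["tcp_rot"]).as_matrix()
    print("t",o["time"],"pos",o["position"].round(4),"shift cm",(M.T@(np.array(p)-o["position"])*100).round(2),"F",o["wrist_force"].round(2),"tilt",M[:,2].round(4),"yaw",np.degrees(np.arctan2(M[1,0],M[0,0])).round(2))
E
python3 -c "
from h import *
to([.6018,-.1878,.096])"
```

```text
t 1.65 pos [ 0.5534 -0.1776  0.2919] shift cm [ 4.24  2.6  19.59] F [ 0.23 -0.34 -0.58] tilt [-0.0016 -0.0011 -1.    ] yaw 19.9
```

{"op": "play_rows", "data": {"commands": [[[255,4.2,2.6,5,0],[255,4.2,2.6,10,0],[255,4.2,2.6,15,0],[255,4.2,2.6,18,0],[255,4.2,2.6,19,0]]]}}

```text
time: 2.28
position: [0.6005, -0.1878, 0.1002]
tcp_rot: [-3.094, -0.542, 0.007]
wrist_force: [0.3, 0.1, -0.2]
width: -0.0
```

{"op": "play_rows", "data": {"commands": [[[255,0,0,0,1],[255,0,0,0,1],[255,0,0,0,1],[255,0,0,0,1],[255,0,0,0,1]]]}}

```text
time: 2.9
position: [0.6029, -0.1858, 0.1027]
tcp_rot: [3.098, 0.52, 0.001]
wrist_force: [-0.1, 0.2, -0.6]
width: 0.0006
```

```bash
python3 - <<'E'
from h import *
to([.6018,-.1878,.091])
c,P,T=cap("scene");cv2.imwrite("pics/s2.png",cv2.resize(c["image"][150:300,180:380],None,fx=4,fy=4))
E
```

```text
t 2.9 pos [ 0.6029 -0.1858  0.1027] shift cm [-0.17  0.15  1.17] F [-0.08  0.24 -0.57] tilt [ 6.e-04 -1.e-04 -1.e+00] yaw 19.05
```

View pics/s2.png

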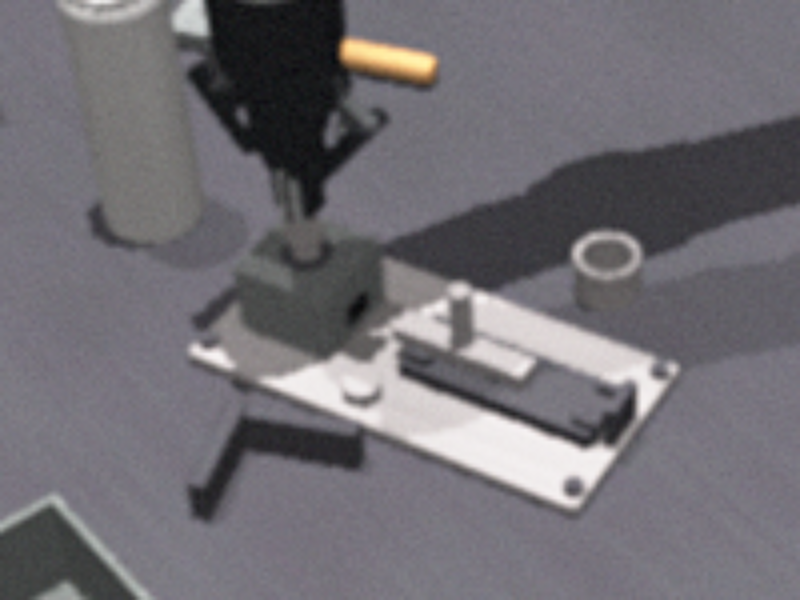

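Zoomed scene view: fingertips are just above the cap at (305,235), well clear of the can. Centre and descend in small steps (wrist_force z is expected to rise on contact).

{"op": "play_rows", "data": {"commands": [[[255,-0.17,0.15,0.4,-1.8],[255,-0.17,0.15,0.8,-1.8],[255,-0.17,0.15,0.9,-1.8],[255,-0.17,0.15,0.9,-1.8],[255,-0.17,0.15,0.9,-1.8]]]}}

```text
time: 3.58
position: [0.6018, -0.1878, 0.0934]
tcp_rot: [3.09, 0.568, 0.0]
wrist_force: [-0.2, 0.7, 0.3]
width: 0.0001
```

{"op": "play_rows", "data": {"commands": [[[255,0,0,0.1,0],[255,0,0,0.15,0],[255,0,0,0.2,0],[255,0,0,0.2,0],[255,0,0,0.2,0]]]}}

```text
time: 4.2
position: [0.6016, -0.1878, 0.0913]
tcp_rot: [-3.09, -0.568, 0.0]
wrist_force: [0.4, 0.5, -0.2]
width: 0.0
```

{"op": "play_rows", "data": {"commands": [[[255,0,0,0.05,0],[255,0,0,0.1,0],[255,0,0,0.1,0],[255,0,0,0.1,0],[255,0,0,0.1,0]]]}}

```text
time: 4.82
position: [0.6017, -0.1879, 0.0912]
tcp_rot: [3.09, 0.568, 0.001]
wrist_force: [-1.3, 0.7, 4.5]
width: -0.0002
```

Contact at TCP z≈0.0913 (tips at 80 mm), 4.5 N. Continue in 0.5–1 mm steps.

{"op": "play_rows", "data": {"commands": [[[255,0,0,0.05,0],[255,0,0,0.05,0],[255,0,0,0.05,0],[255,0,0,0.05,0],[255,0,0,0.05,0]]]}}

```text
time: 5.45
position: [0.6017, -0.1878, 0.0912]
tcp_rot: [3.09, 0.568, 0.001]
wrist_force: [-2.5, 1.1, 7.6]
width: -0.0
```

{"op": "play_rows", "data": {"commands": [[[255,0,0,0.05,0],[255,0,0,0.05,0],[255,0,0,0.05,0],[255,0,0,0.05,0],[255,0,0,0.05,0]]]}}

```text
time: 6.08
position: [0.6017, -0.1878, 0.0908]
tcp_rot: [3.09, 0.568, 0.001]
wrist_force: [-2.3, 0.5, 7.6]
width: -0.0001
```

{"op": "play_rows", "data": {"commands": [[[255,0,0,0.05,0],[255,0,0,0.05,0],[255,0,0,0.05,0],[255,0,0,0.05,0],[255,0,0,0.05,0]]]}}

```text
time: 6.7
position: [0.6017, -0.1879, 0.0905]
tcp_rot: [3.09, 0.568, 0.001]
wrist_force: [-3.4, 0.2, 9.6]
width: -0.0
```

{"op": "play_rows", "data": {"commands": [[[255,0,0,0.05,0],[255,0,0,0.05,0],[255,0,0,0.05,0],[255,0,0,0.05,0],[255,0,0,0.05,0]]]}}

```text
time: 7.32
position: [0.6017, -0.1879, 0.0901]
tcp_rot: [3.089, 0.568, 0.001]
wrist_force: [-2.6, 0.9, 10.0]
width: 0.0001
```

{"op": "play_rows", "data": {"commands": [[[255,0,0,0.05,0],[255,0,0,0.05,0],[255,0,0,0.05,0],[255,0,0,0.05,0],[255,0,0,0.05,0]]]}}

```text
time: 7.95
position: [0.6018, -0.1879, 0.0898]
tcp_rot: [3.089, 0.568, 0.001]
wrist_force: [-3.0, 1.1, 10.4]
width: -0.0002
```

{"op": "play_rows", "data": {"commands": [[[255,0,0,0.05,0],[255,0,0,0.05,0],[255,0,0,0.05,0],[255,0,0,0.05,0],[255,0,0,0.05,0]]]}}

```text
time: 8.57
position: [0.6018, -0.1879, 0.0894]
tcp_rot: [3.089, 0.568, 0.001]
wrist_force: [-3.5, 0.4, 11.0]
width: -0.0001
```

{"op": "play_rows", "data": {"commands": [[[255,0,0,0.05,0],[255,0,0,0.05,0],[255,0,0,0.05,0],[255,0,0,0.05,0],[255,0,0,0.05,0]]]}}

```text
time: 9.2
position: [0.6018, -0.1878, 0.089]
tcp_rot: [3.089, 0.568, 0.001]
wrist_force: [-2.9, 2.2, 10.9]
width: -0.0001
```

{"op": "play_rows", "data": {"commands": [[[255,0,0,0.05,0],[255,0,0,0.05,0],[255,0,0,0.05,0],[255,0,0,0.05,0],[255,0,0,0.05,0]]]}}

```text
time: 9.82
position: [0.6017, -0.1879, 0.0885]
tcp_rot: [3.089, 0.568, 0.001]
wrist_force: [-3.9, 0.8, 10.8]
width: 0.0006
```

{"op": "play_rows", "data": {"commands": [[[255,0,0,0.05,0],[255,0,0,0.05,0],[255,0,0,0.05,0],[255,0,0,0.05,0],[255,0,0,0.05,0]]]}}

```text
time: 10.45
position: [0.6018, -0.1878, 0.0881]
tcp_rot: [3.089, 0.568, 0.001]
wrist_force: [-3.6, 1.4, 11.8]
width: -0.0001
```

{"op": "play_rows", "data": {"commands": [[[255,0,0,0.05,0],[255,0,0,0.05,0],[255,0,0,0.05,0],[255,0,0,0.05,0],[255,0,0,0.05,0]]]}}

```text
time: 11.08
position: [0.6018, -0.1879, 0.0876]
tcp_rot: [3.089, 0.568, 0.001]
wrist_force: [-3.2, 1.1, 12.5]
width: 0.0002
```

{"op": "play_rows", "data": {"commands": [[[255,0,0,0.05,0],[255,0,0,0.05,0],[255,0,0,0.05,0],[255,0,0,0.05,0],[255,0,0,0.05,0]]]}}

```text
time: 11.7
position: [0.6018, -0.1878, 0.087]
tcp_rot: [3.089, 0.568, 0.001]
wrist_force: [-3.8, 0.6, 11.4]
width: -0.0002
```

{"op": "play_rows", "data": {"commands": [[[255,0,0,0.05,0],[255,0,0,0.05,0],[255,0,0,0.05,0],[255,0,0,0.05,0],[255,0,0,0.05,0]]]}}

```text
time: 12.32
position: [0.6018, -0.1879, 0.0865]
tcp_rot: [3.089, 0.568, 0.001]
wrist_force: [-4.2, 1.2, 11.3]
width: -0.0002
```

{"op": "play_rows", "data": {"commands": [[[255,0,0,0.05,0],[255,0,0,0.05,0],[255,0,0,0.05,0],[255,0,0,0.05,0],[255,0,0,0.05,0]]]}}

```text
time: 12.95
position: [0.6018, -0.1879, 0.0859]
tcp_rot: [3.089, 0.568, 0.001]
wrist_force: [-2.6, 1.5, 10.3]
width: -0.0001
```

{"op": "play_rows", "data": {"commands": [[[255,0,0,0.05,0],[255,0,0,0.05,0],[255,0,0,0.05,0],[255,0,0,0.05,0],[255,0,0,0.05,0]]]}}

```text
time: 13.58
position: [0.6018, -0.1878, 0.0852]
tcp_rot: [3.089, 0.568, 0.001]
wrist_force: [-3.1, 0.2, 9.3]
width: 0.0001
```

{"op": "play_rows", "data": {"commands": [[[255,0,0,0.05,0],[255,0,0,0.05,0],[255,0,0,0.05,0],[255,0,0,0.05,0],[255,0,0,0.05,0]]]}}

```text
time: 14.2
position: [0.6018, -0.1879, 0.0845]
tcp_rot: [3.089, 0.568, 0.001]
wrist_force: [-1.8, 1.2, 9.0]
width: -0.0003
```

{"op": "play_rows", "data": {"commands": [[[255,0,0,0.05,0],[255,0,0,0.05,0],[255,0,0,0.05,0],[255,0,0,0.05,0],[255,0,0,0.05,0]]]}}

```text
time: 14.82
position: [0.6018, -0.1878, 0.0838]
tcp_rot: [3.09, 0.568, 0.001]
wrist_force: [-2.1, 1.3, 7.2]
width: -0.0002
```

The click is plain: force peaked at about 12 N near 3.7 mm travel and fell to 7.2 N (60 %) at 7.5 mm. The latch is good, so the bolt goes fully away. Retreating straight up.

{"op": "play_rows", "data": {"commands": [[[255,0,0,-0.5,0],[255,0,0,-1.5,0],[255,0,0,-4,0],[110,0,0,-8,0],[110,0,0,-8,0]]]}}

```text
time: 15.45
position: [0.6041, -0.1884, 0.1659]
tcp_rot: [3.086, 0.568, 0.011]
wrist_force: [0.7, -0.6, 0.5]
width: 0.0357
```

```bash
python3 -c "
from h import *
print(manip.observe()['width'])
to([.5633,-.0872,.060])"
```

```text
0.03566025592864973
t 15.45 pos [ 0.6041 -0.1884  0.1659] shift cm [ -0.28 -10.96  10.54] F [ 0.69 -0.57  0.52] tilt [ 0.0077 -0.002  -1.    ] yaw 20.84
```

{"op": "play_rows", "data": {"commands": [[[110,0,-5,0,0],[110,-0.1,-10.8,0,0],[110,-0.1,-10.8,0,0],[110,-0.1,-10.8,0,0],[110,-0.1,-10.8,0,0]]]}}

```text
time: 16.08
position: [0.5625, -0.0893, 0.1619]
tcp_rot: [3.089, 0.564, -0.001]
wrist_force: [0.2, 0.1, -0.3]
width: 0.0485
```

```bash
python3 - <<'E'
from h import *
print(manip.observe()['width'])
to([.5633,-.0872,.060])
c,P,T=cap("wrist");cv2.imwrite("pics/w3.png",c["image"])
for u0,u1,v0,v1,lo,hi in((150,450,100,300,.070,.079),):
    m=np.zeros((480,640),bool);m[v0:v1,u0:u1]=1;m&=(P[...,2]>lo)&(P[...,2]<hi);print(m.sum(),np.nanmean(P[m],0))
E
```

```text
0.048536694829644525
t 16.075 pos [ 0.5625 -0.0893  0.1619] shift cm [ 0.16 -0.18 10.19] F [ 0.19  0.1  -0.29] tilt [-2.0e-04 -1.2e-03 -1.0e+00] yaw 20.68
436 [ 0.56378127 -0.08626892  0.07520716]
```

View pics/w3.png

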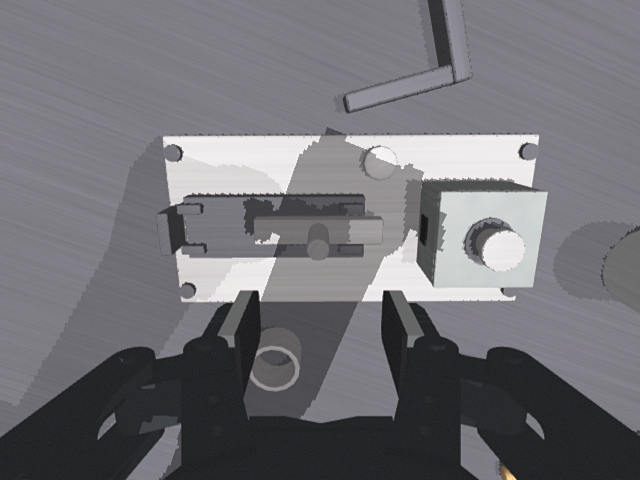

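Knob top at (317,243) is centred between the open fingers (tips at about (245,295) and (397,295)). The plunger is back up. Descend and grip.

{"op": "play_rows", "data": {"commands": [[[110,0.1,-0.2,4,0],[110,0.1,-0.2,8,0],[110,0.1,-0.2,10,0],[110,0.1,-0.2,10,0],[110,0.1,-0.2,10,0]]]}}

```text
time: 16.75
position: [0.5634, -0.0858, 0.0631]
tcp_rot: [3.089, 0.566, 0.003]
wrist_force: [0.0, 0.0, -0.0]
width: 0.0488
```

{"op": "play_rows", "data": {"commands": [[[180,0,0,0,0],[230,0,0,0,0],[255,0,0,0,0],[255,0,0,0,0],[255,0,0,0,0]]]}}

```text
time: 17.38
position: [0.5634, -0.0856, 0.0636]
tcp_rot: [3.089, 0.568, 0.003]
wrist_force: [0.1, -1.8, 6.4]
width: 0.0117
```

```bash
python3 -c "
from h import *
print(manip.observe()['width'])
import numpy as np
y=np.radians(20.8)
to([.5711-.072*np.sin(y),-.1085+.072*np.cos(y),.060])"
```

```text
0.011700495365851235
t 17.375 pos [ 0.5634 -0.0856  0.0636] shift cm [-0.09 -4.78  0.35] F [ 0.09 -1.82  6.38] tilt [ 2.3e-03 -9.0e-04 -1.0e+00] yaw 20.83
```

{"op": "play_rows", "data": {"commands": [[[255,0,-0.7,0,0],[255,0,-1.7,0,0],[255,0,-2.7,0,0],[255,0,-3.6,0,0],[255,0,-4.2,0,0]]]}}

```text
time: 18.0
position: [0.5487, -0.047, 0.0636]
tcp_rot: [3.087, 0.566, 0.004]
wrist_force: [0.2, -3.8, 7.6]
width: 0.0114
```

{"op": "play_rows", "data": {"commands": [[[255,0,-0.3,0,0],[255,0,-0.5,0,0],[255,0,-0.6,0,0],[255,0,-0.6,0,0],[255,0,-0.6,0,0]]]}}

```text
time: 18.62
position: [0.5465, -0.0416, 0.0635]
tcp_rot: [3.088, 0.567, 0.004]
wrist_force: [-0.4, -2.4, 6.5]
width: 0.0117
```

```bash
python3 -c "
from h import *
print(manip.observe()['width'])
import numpy as np
y=np.radians(20.8)
to([.5711-.072*np.sin(y),-.1085+.072*np.cos(y),.060])"
```

```text
0.01167051519102144
t 18.625 pos [ 0.5465 -0.0416  0.0635] shift cm [-0.08 -0.07  0.35] F [-0.44 -2.39  6.51] tilt [ 0.003  -0.0019 -1.    ] yaw 20.8
```

Near the stop; press on a little until the stop is felt.

{"op": "play_rows", "data": {"commands": [[[255,0,-0.1,0,0],[255,0,-0.2,0,0],[255,0,-0.2,0,0],[255,0,-0.2,0,0],[255,0,-0.2,0,0]]]}}

```text
time: 19.25
position: [0.5465, -0.0415, 0.0636]
tcp_rot: [3.086, 0.564, 0.006]
wrist_force: [2.1, -5.8, 5.2]
width: 0.0117
```

{"op": "play_rows", "data": {"commands": [[[255,0,-0.1,0,0],[255,0,-0.2,0,0],[255,0,-0.2,0,0],[255,0,-0.2,0,0],[255,0,-0.2,0,0]]]}}

```text
time: 19.88
position: [0.5465, -0.0414, 0.0636]
tcp_rot: [3.084, 0.562, 0.008]
wrist_force: [2.2, -8.8, 3.5]
width: 0.012
```

It has stopped moving while the force rises: hard stop. Unload, open, lift and check.

{"op": "play_rows", "data": {"commands": [[[255,0,0.3,0,0],[170,0,0.3,0,0],[130,0,0.3,0,0],[130,0,0.3,0,0],[130,0,0.3,0,0]]]}}

```text
time: 20.5
position: [0.5448, -0.0388, 0.0621]
tcp_rot: [-3.089, -0.569, 0.001]
wrist_force: [0.5, -0.5, 0.5]
width: 0.042
```

{"op": "play_rows", "data": {"commands": [[[130,0,0,-3,0],[130,0,0,-6,0],[130,0,0,-10,0],[130,0,0,-14,0],[130,0,0,-14,0]]]}}

```text
time: 21.12
position: [0.5471, -0.0391, 0.2056]
tcp_rot: [3.088, 0.568, 0.012]
wrist_force: [-0.3, 0.5, -0.3]
width: 0.0421
```

```bash
python3 - <<'E'
from h import *
for i in range(6): manip.capture("wrist")
to([0.5455,-.0412,.2])
c,P,T=cap("wrist");cv2.imwrite("pics/w4.png",c["image"])
y=np.radians(20.8);A=np.array([[np.cos(y),np.sin(y)],[-np.sin(y),np.cos(y)]])
L=(P[...,:2]-[.5711,-.1085])@A.T
for n,cx,cy,lo,hi in(("knob",0,.072,.07,.08),("cap",0,-.085,.07,.09)):
    m=(np.hypot(L[...,0]-cx,L[...,1]-cy)<.03)&(P[...,2]>lo)&(P[...,2]<hi)
    print(n,m.sum(),L[m].mean(0).round(4),P[m][:,2].mean().round(4))
E
```

```text
t 21.425 pos [ 0.5442 -0.0392  0.2009] shift cm [0.05 0.24 0.09] F [-0.07  0.06 -0.64] tilt [-3.1e-03  2.0e-04 -1.0e+00] yaw 20.85
knob 318 [0.0009 0.0721] 0.0753
cap 1204 [ 0.0013 -0.0833] 0.0792
```

View pics/w4.png

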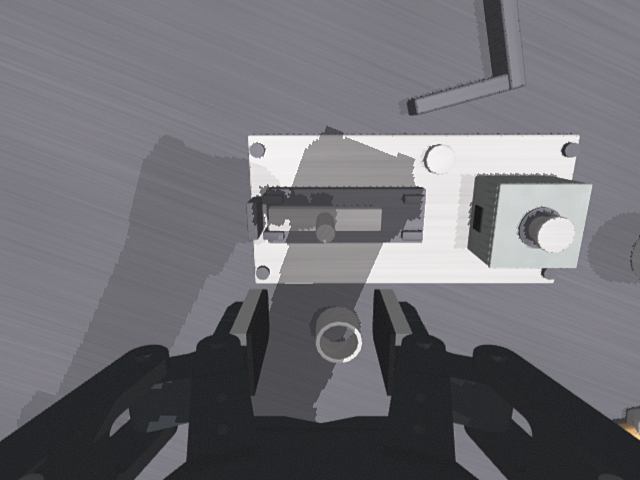

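The wrist view shows the knob at (325,232), with the bolt at the far end of the track and clear of the case. The plunger is up at (550,232), and the nut, pipe and square are undisturbed. Handing in.

```bash
python3 -c "
from rig import manip
print(manip.hand_in())"
```

```text
the job is handed in; nothing more can be done
None
```

The latch is good, so I slid the lockout bolt fully away from the latch case and handed the job in at about 21 s.

- **Plunger:** I pressed it straight down in 0.5 mm steps. The vertical force peaked at about 12 N (highest single reading 12.5 N) near 3.7 mm of travel. It then fell to 7.2 N at 7.5 mm, which is a clear click. No reading came near 25 N. The plunger then sprang back up, and its top now measures 79 mm above the bench.
- **Bolt:** I gripped the knob and slid it until it stopped moving while the push force rose from about 2 N to 9 N. I then unloaded, opened the fingers and lifted clear.
- **Last checks:** The final wrist picture puts the knob at y = 72.1 mm in the latch frame, against 72 mm expected. The robot is touching nothing, and the nut, pipe and square look undisturbed. I did not re-check the hammer, brush, can and angle offcut at the end, but the arm never came near them.
- **Small disagreement:** In that same picture the plunger cap measured 1.7 mm off its expected y. That makes the knob-to-cap distance 155.4 mm instead of 157 mm. I put this down to the slanted view of the cap, because the gripper's position at the stop agreed with 72 mm to within about 1 mm.

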